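Clip a sample slide onto the inspection stage

TASK

Pick up the sample slide by its rib and load it on the inspection stage: push the sprung curved arm back with the slide's long edge, set the slide flat on the bed centred lengthwise on the window, and, still holding it, bring it gently up against the fixed brass rail until you feel it touch. Then let go so that the arm keeps it clamped flush to the rail. The slide is fragile: never press it hard against rail, arm or bed, do not force the arm back to its end stop, and leave the vial, petri dish, cell holder and timer where they are.

Things in the scene. Friction and masses are not known exactly. Their poses are not given: they have to be found in the camera images.
- slide: Loose sample slide, about 0.22 kg: white plate 76 (x) x 50 (y) x 8 mm with two copper patches and an upright blue rib on its middle, 36 (x) x 12 (y) mm, up to 50 mm above the underside (pinch it across y; its foot, 40 x 18 mm, reaches to 11 mm). Origin: centre of the underside; z up. End for end it is the same. Starts on the worktop, rib up.
- bed: Top of the inspection stage, fixed to the worktop: flat aluminium plate 184 (x) x 134 (y, from -55 to +79) mm on a grey base 200 x 150 mm, surface 20 mm above the worktop. Origin: centre of the round 22 mm window, on the surface. x runs along the rail, +y from rail to sprung arm, z up. Bed, fence and arm form one stage.
- fence: Fixed edge: dark bracket 3 mm high at y = -55 to -39 mm, carrying a brass rail 144 mm long (x), 10 mm wide, 4 mm high. Origin and axes as the bed's. The rail is clamped with its face, which looks to +y, anywhere from y = -34 to -16 mm: not reported, feel for it. Two black thumb screws at x = +-56, 19 mm behind the face, are 13 mm high; between x = +-48 mm all is 4 mm or lower.
- strip: Sprung curved arm: bowed steel strip 3 mm thick, from 2 to 16 mm above the bed, red tab at the free end (17 mm high). Origin: on the bed surface; at rest at bed x = 0, y = +8 mm, where the bow comes nearest the rail; turns with the arm. The arm is hinged on an upright pin at bed x = +75, y = +45 mm (hub 18 mm across, 21 mm high).
- clip (a joint): Angle of the sprung arm, rad: 0 at rest, grows as the bow is pushed to +y, 1 rad per 75 mm; end stop 0.62. Push needed: 2.4 N at 0, plus 14 N per rad. The slide's edge bears on the bow at x = 0 to -10 mm; clamped, the slide holds it at 0.10 to 0.35. A slide held 8 mm above the bed passes over the rail and still meets the strip.
- vial: Bystander: glass vial with black cap, 21 mm across, 53 mm high. Origin: centre of the underside.
- petri: Bystander: clear petri dish, 60 mm across, 12 mm high. Origin: centre of the underside.
- cell: Bystander: blue round cell holder, 28 mm across, 10 mm high. Origin: centre of the underside.
- timer_box: Bystander: white timer with orange keys, 64 x 66 x 19 mm. Origin: centre of the underside.
Mind the look-alikes: they are no part of the job. Of the things shaped like the slide, the white one is meant.

How it is judged (in metres and radians):
On the way:
1. the slide, still held by the fingers and down on the bed, touches the brass rail with the sprung arm pushed back behind it (contact force between the fingers and slide above 1 N and contact force between slide and fence above 1 N and contact force between slide and strip above 1 N and z of slide in the frame of bed below 0.0025 m and value of joint clip above 0.06 rad), for 0.2 s.
At the end, for the whole second after the job is handed in: The slide lies at rest and flat on the bed (underside less than 2 mm above it, tilt under 0.04 rad), parallel to the rail within 0.05 rad, its middle within 7 mm of the window centre along the rail, pressed against the rail (over 1.5 N) by the sprung arm (over 2 N) (x of slide in the frame of bed between -0.007 and 0.007 m and z of slide in the frame of bed below 0.002 m and angle between slide's own z axis and vertical below 0.04 rad and angle between the x axis of slide and the x axis of bed, either way round below 0.05 rad and contact force between slide and fence above 1.5 N and contact force between slide and strip above 2 N and linear speed of slide below 0.01 m/s); the robot touches nothing.
It fails at once if the slide is pressed on the rail with more than 22 N (contact force between slide and fence above 22 N).
It fails at once if the slide is pressed on the sprung arm with more than 18 N (contact force between slide and strip above 18 N).
It fails at once if the slide is pressed on the bed with more than 25 N (contact force between slide and bed above 25 N).
It fails at once if the sprung arm is forced back to its end stop (beyond 0.57 rad) (value of joint clip above 0.57 rad).
It fails at once if a bystander (vial, petri dish, cell holder, timer) is moved by more than 15 mm (distance of any of vial, petri, cell, timer_box from where it was at the start of the episode above 0.015 m).
It also fails if it takes over 58 s, if anything falls off the work surface, if the arm or the gripper's body presses on something with over 40 N, if the wrist force passes 120 N, or if a joint passes its speed limit or range.

ROBOT

A 6-joint arm with a two-finger parallel gripper is mounted at the origin on a cart in front of the work surface, level with it; the furniture and walls round the work are solid. World frame = base frame: x ahead of the robot, y to its left, z up, the work surface at z = 0. Lengths are in m, angles in degrees, forces in N, time in s.
With the tool pointing down it reaches from about 0.25 to 0.775 m from the base axis. Payload 8.9 kg.
Tool frame: the origin (TCP) lies on the centre line of the jaws, within the pads' length; the fingertips stand 17 mm ahead of it and the grasp point (between the pads) lies 2 mm behind it; z points along the fingers, y is the line along which they close (so a half turn about z gives the same grasp; the last joint's range is limited). The gripper opens to 85 mm and grips with 20 to 120 N. Pads are 22 mm wide; open, the fingers measure 114 mm over their backs; the gripper's body (76 mm by 85 mm) begins 54 mm behind the grasp point. The pads swing forward as they close: fully open they stand 13 mm farther back than shut.
Start: joints at [-84.185, 16.656, -8.789, 64.555, 0, 82.019], TCP at [0.125, -0.51, 0.248] pointing down, gripper open.
Joint ranges: [-144.48, 144.48], [-52.06, 99.96], [-74.48, 78.29], [-112.23, 115.85], [-86.99, 84.42], [-180, 180]. Speed limits (degrees/s): [127.2, 127.2, 159.86, 180, 180, 180].

INTERFACE

Orientations are given as [roll, pitch, yaw] about the fixed x, y, z axes, in that order (R = Rz(yaw) Ry(pitch) Rx(roll)).
In Python, from station import robot, cams, sign_off, nets gives the robot as it stands.
- The arm moves only by the tool jog_arm, never from a script. Its argument "commands" is one flat list of numbers, 6 for each row, row after row: the shift along the tool's x, y, z each as a share of 0.03 m, from -1 to 1, then the turn, a rotation vector about the tool's x, y, z each as a share of 0.08 rad, from -1 to 1. In form: [x, y, z, wx, wy, wz, x, y, z, wx, wy, wz, ...]. A call has 1 to 8 rows; each row shifts and turns the commanded pose from where the row before left it, along the tool's axes as they then stand; what a row does not reach is not made up. A row lasts 1/12 s, in which the tool goes at most 41.7 mm and 7.16 degrees, less where a joint would pass 70% of its speed; a pose out of reach is approached as far as the arm can. A call with a number of a shift or a turn outside -1 to 1 is refused whole. A call with a gripper value outside its range is refused whole. "fingers" is the opening, from 0 (shut) to 1 (fully open), set as the call begins (left out, the last holds). The fingers move at their own pace and stop on an object; "grip_force" is the grip in N (left out, the last holds). Time passes only in rows, so rows that do not move let the fingers close. It gives the time, the measured TCP pose, the force, the opening and the grip force at its end, in the units of the state.
- robot.get_obs(): the state, without advancing time (a new reading comes with each control period).
- cams.snapshot(name): name is "side" or "top" or "wrist"; returns the picture (384x512x3 uint8, blue, green, red); there is no depth.
- cams.calibration(name): a dict with "vfov" (degrees; the focal length in pixels is half the picture's height over the tangent of half this angle, whatever the lens; pixels are square), "cx", "cy" (the principal point, pixels), "R" (3x3) and "t" (3): a world point X has camera coordinates R X + t. Camera axes: x right, y down, z forward; pixel columns grow to the right and rows downward; lengths in m; the calibration is good to about 2 mm. A picture is of the moment at which its call begins: read the wrist's pose just before it. calibration takes no time and is no camera call; for the wrist camera it gives the pose at the moment of the call.
- sign_off(): hands the job in; it is judged then, once.
Trained networks look in the newest picture that a camera, given by its name, has taken for a name from the list of things; names that differ only in an ending like _2 or _b are one class to them, and where a whole thing is asked for, a point or a joint stands for the part that bears it (a point fixed in the world has none). Each returns a list of dicts, best first, with "score" (0 to 1); they miss things now and then, are a little off and sometimes report something else, mostly with a low value. They report only what shows in the picture. A call takes as long as a camera call. They do not tell look-alikes from the thing itself.
- nets.boxes_of(target, camera): "point" ([x, y, z] in m, in the coordinates of the camera as it stood for that picture, good to about 4 mm: the middle of the surface that is visible of it).
- nets.cut_out(target, camera): "pixels" (384x512 bool, what is visible of it).
The state is a dict: "t": time; "joints": joint angles; "qvel": joint speeds; "tau": joint torques, N m; "eef_pos": TCP position; "tcp_rot": TCP orientation; "force": force on the tool from outside, world axes, zero at the start; "moment": the same for the moment, N m; "gripper_width": finger opening in m; "gripper_force": force on a finger pad.
Only numpy, scipy, OpenCV 4.12 (cv2) and the standard library are available. Lean on these libraries where they do the work, as an engineer would, in place of code of your own. Each camera call takes 0.05 s, during which the arm holds its last target. There are 200 camera calls.

## Working session

There is one attempt and no reset: what is moved stays moved. The work goes in short steps, Python scripts to look and compute and a tool call to move; the robot and the scene stay as the last step left them, time stands still between calls to the robot, and variables do not carry over. Pictures are saved under pics/ and viewed, at most 10 in all, crops included, and the job is handed in when it is done.

Besides the shell and the picture viewer there is one more tool, called as name(argument=value, ...), one argument or row to a line, values as JSON. jog_arm: Moves the arm, as the interface text tells. Shift numbers are shares of 0.03 m and turn numbers shares of 0.08 rad, none past 1 either way. Its arguments: {"type":"object","properties":{"commands":{"type":"array","items":{"type":"number","minimum":-1,"maximum":1}},"fingers":{"type":"number"},"grip_force":{"type":"number"}},"required":["commands"]}

```bash
mkdir -p pics
cat > h.py <<'E'
import numpy as np, cv2
from station import robot, cams, sign_off, nets
def K(c):
    f=192/np.tan(np.radians(c["vfov"])/2); return f,c["cx"],c["cy"]
def world(p,c): return np.array(c["R"]).T@(np.array(p)-np.array(c["t"]))
def ray(u,v,z,c):
    f,cx,cy=K(c);R=np.array(c["R"]);t=np.array(c["t"])
    o=-R.T@t; d=R.T@np.array([(u-cx)/f,(v-cy)/f,1]); return o+d*(z-o[2])/d[2]
def pix(X,c):
    f,cx,cy=K(c);p=np.array(c["R"])@np.array(X)+np.array(c["t"]); return p[0]/p[2]*f+cx,p[1]/p[2]*f+cy
E
python3 - <<'E'
from h import *
o=robot.get_obs();print(o["t"],o["eef_pos"],o["tcp_rot"],o["gripper_width"])
ims=[]
for n in ["top","side"]:
    im=cams.snapshot(n);ims.append(im);c=cams.calibration(n)
    cv2.imwrite(f"pics/{n}0.png",im)
    print(n,K(c),np.round(world([0,0,0],c),3))
    for t in ["slide","bed","fence","strip","vial","petri","cell","timer_box"]:
        for d in nets.boxes_of(t,n):
            w=world(d["point"],c);print(t,round(d["score"],2),np.round(w,3),np.round(pix(w,c)))
E
```

```text
0.0 [ 0.12517324 -0.50944565  0.24773646] [-1.79928451e+02 -9.90784479e-03  1.37975014e+01] 0.08531296729569905
top (np.float64(378.6041826113827), 256.0116175985879, 195.0244680581542) [ 0.471 -0.08   1.058]
slide 0.98 [0.447 0.262 0.008] [144. 264.]
slide 0.96 [0.475 0.147 0.007] [186. 253.]
slide 0.65 [0.574 0.052 0.007] [220. 216.]
bed 0.81 [ 0.519 -0.101  0.02 ] [275. 235.]
vial 0.4 [ 0.478 -0.39   0.052] [387. 248.]
petri 0.58 [0.727 0.078 0.003] [211. 163.]
cell 0.38 [0.415 0.049 0.011] [221. 274.]
timer_box 0.68 [ 0.811 -0.034  0.017] [249. 133.]
side (np.float64(347.17716172914885), 252.8863501599881, 187.4183600403376) [ 0.557 -0.847  0.581]
slide 0.91 [0.575 0.049 0.008] [241. 182.]
slide 0.72 [0.471 0.14  0.004] [208. 169.]
slide 0.68 [0.45  0.254 0.008] [204. 152.]
bed 0.98 [ 0.515 -0.114  0.018] [219. 212.]
fence 0.9 [ 0.516 -0.166  0.022] [219. 224.]
strip 0.75 [ 0.533 -0.097  0.026] [226. 206.]
vial 0.49 [ 0.469 -0.404  0.035] [191. 299.]
petri 0.6 [0.727 0.078 0.005] [289. 177.]
petri 0.35 [ 0.472 -0.402  0.03 ] [193. 299.]
cell 0.44 [0.421 0.041 0.007] [190. 185.]
timer_box 0.56 [ 0.803 -0.045  0.014] [321. 197.]
```

View pics/top0.png

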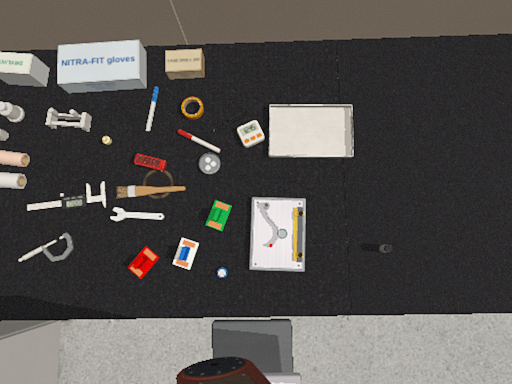

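View pics/side0.png

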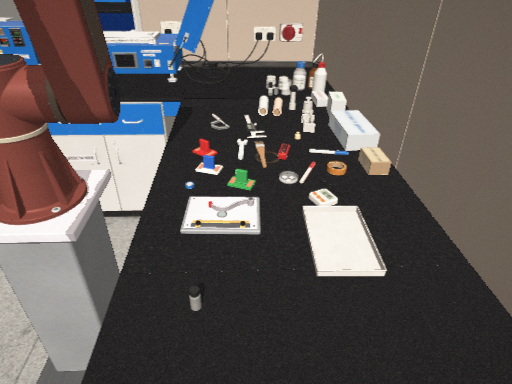

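Top view: three slide-shaped parts: red (144,264), white with blue rib (186,253), and green (218,216). The white one fits the description. The stage is at (278,234), with its rail on the right (-y) and the hub at (264,207), so bed x is about world x. I'll check with an enlarged crop and fit the angles.

Run:
```python
from h import *
im=cv2.imread("pics/top0.png");c=cams.calibration("top")
cams.snapshot("top")
for d in nets.cut_out("slide","top"):
    m=d["pixels"];print(d["score"],m.sum(),np.argwhere(m).mean(0)[::-1],cv2.minAreaRect(np.argwhere(m)[:,::-1].astype(np.float32)))
    v,u=np.nonzero(m)
    P=np.array([ray(a,b,0.008,c)[:2] for a,b in zip(u,v)],np.float32);print("  world",cv2.minAreaRect(P))
for d in nets.cut_out("bed","top")[:1]:
    v,u=np.nonzero(d["pixels"]);P=np.array([ray(a,b,0.02,c)[:2] for a,b in zip(u,v)],np.float32);print("bed",d["score"],cv2.minAreaRect(P))
crop=im[190:280,165:315];cv2.imwrite("pics/crop1.png",cv2.resize(crop,None,fx=5,fy=5,interpolation=cv2.INTER_CUBIC))
```

```text
0.87 468 [218.70299145 215.40811966] ((218.86209106445312, 215.34481811523438), (17.826751708984375, 27.11151885986328), 21.801406860351562)
  world ((0.5771605968475342, 0.05483541637659073), (0.05020842328667641, 0.07550465315580368), 67.6760025024414)
0.59 487 [144.07186858 262.70225873] ((144.0655059814453, 262.61376953125), (17.52259635925293, 28.73373794555664), 41.6335334777832)
  world ((0.4507015347480774, 0.2623637318611145), (0.04937371239066124, 0.07749742269515991), 47.93181228637695)
bed 0.84 ((0.5223491191864014, -0.10779036581516266), (0.1321450024843216, 0.1839975118637085), 87.68882751464844)
```

View pics/crop1.png

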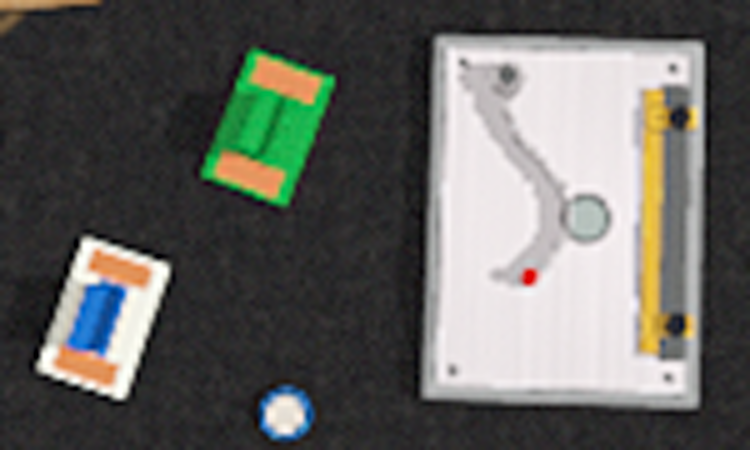

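The crop confirms it: the white plate with copper ends and a blue rib is at (185.6,253.2), yaw about -18°. The stage yaw is about -2.2°, and the window is at (281.8,233.2).

```bash
cat >> h.py <<'E'
def plan(pos,yaw,n):
    o=robot.get_obs();p=np.array(o["eef_pos"]);y=np.radians(o["tcp_rot"][2])
    dy=(np.radians(yaw)-y+np.pi)%(2*np.pi)-np.pi
    d=(np.array(pos)-p)/n; out=[]
    for i in range(n):
        s=y+dy*i/n;c,k=np.cos(s),np.sin(s)
        r=[(d[0]*c+d[1]*k)/.03,(d[0]*k-d[1]*c)/.03,-d[2]/.03,0,0,-dy/n/.08]
        out.append([round(float(a),2)+0 for a in r])
    for i in range(0,n,8): print(sum(out[i:i+8],[]))
E
python3 - <<'E'
from h import *
c=cams.calibration("top")
print("slide",ray(185.6,253.2,.008,c),"window",ray(281.8,233.2,.02,c))
s=ray(185.6,253.2,.008,c)
plan([s[0]-0.0,s[1],.22],161.7,34)
E
```

```text
slide [0.47408403 0.14737754 0.008     ] window [ 0.523109   -0.11868638  0.02      ]
[0.49, -0.54, 0.03, 0.0, 0.0, -0.95, 0.53, -0.51, 0.03, 0.0, 0.0, -0.95, 0.56, -0.46, 0.03, 0.0, 0.0, -0.95, 0.6, -0.42, 0.03, 0.0, 0.0, -0.95, 0.63, -0.37, 0.03, 0.0, 0.0, -0.95, 0.65, -0.33, 0.03, 0.0, 0.0, -0.95, 0.68, -0.27, 0.03, 0.0, 0.0, -0.95, 0.69, -0.22, 0.03, 0.0, 0.0, -0.95]
[0.71, -0.17, 0.03, 0.0, 0.0, -0.95, 0.72, -0.12, 0.03, 0.0, 0.0, -0.95, 0.73, -0.06, 0.03, 0.0, 0.0, -0.95, 0.73, 0.0, 0.03, 0.0, 0.0, -0.95, 0.73, 0.05, 0.03, 0.0, 0.0, -0.95, 0.72, 0.11, 0.03, 0.0, 0.0, -0.95, 0.71, 0.16, 0.03, 0.0, 0.0, -0.95, 0.7, 0.21, 0.03, 0.0, 0.0, -0.95]
[0.68, 0.27, 0.03, 0.0, 0.0, -0.95, 0.66, 0.32, 0.03, 0.0, 0.0, -0.95, 0.63, 0.37, 0.03, 0.0, 0.0, -0.95, 0.6, 0.41, 0.03, 0.0, 0.0, -0.95, 0.57, 0.46, 0.03, 0.0, 0.0, -0.95, 0.53, 0.5, 0.03, 0.0, 0.0, -0.95, 0.49, 0.54, 0.03, 0.0, 0.0, -0.95, 0.45, 0.57, 0.03, 0.0, 0.0, -0.95]
[0.41, 0.61, 0.03, 0.0, 0.0, -0.95, 0.36, 0.63, 0.03, 0.0, 0.0, -0.95, 0.31, 0.66, 0.03, 0.0, 0.0, -0.95, 0.26, 0.68, 0.03, 0.0, 0.0, -0.95, 0.21, 0.7, 0.03, 0.0, 0.0, -0.95, 0.15, 0.71, 0.03, 0.0, 0.0, -0.95, 0.1, 0.72, 0.03, 0.0, 0.0, -0.95, 0.04, 0.73, 0.03, 0.0, 0.0, -0.95]
[-0.01, 0.73, 0.03, 0.0, 0.0, -0.95, -0.07, 0.73, 0.03, 0.0, 0.0, -0.95]
```

jog_arm(
  commands=[0.49, -0.54, 0.03, 0, 0, -0.95, 0.53, -0.51, 0.03, 0, 0, -0.95, 0.56, -0.46, 0.03, 0, 0, -0.95, 0.6, -0.42, 0.03, 0, 0, -0.95, 0.63, -0.37, 0.03, 0, 0, -0.95, 0.65, -0.33, 0.03, 0, 0, -0.95, 0.68, -0.27, 0.03, 0, 0, -0.95, 0.69, -0.22, 0.03, 0, 0, -0.95],
  fingers=1,
)

```text
t: 1.72
eef_pos: [0.2081, -0.3544, 0.2411]
tcp_rot: [180.0, 0.0, 48.8]
force: [0.5, -0.2, -0.2]
gripper_width: 0.0855
gripper_force: 0.0
```

jog_arm(
  commands=[0.71, -0.17, 0.03, 0, 0, -0.95, 0.72, -0.12, 0.03, 0, 0, -0.95, 0.73, -0.06, 0.03, 0, 0, -0.95, 0.73, 0, 0.03, 0, 0, -0.95, 0.73, 0.05, 0.03, 0, 0, -0.95, 0.72, 0.11, 0.03, 0, 0, -0.95, 0.71, 0.16, 0.03, 0, 0, -0.95, 0.7, 0.21, 0.03, 0, 0, -0.95],
)

```text
t: 2.38
eef_pos: [0.2902, -0.1997, 0.234]
tcp_rot: [180.0, 0.0, 83.7]
force: [0.4, -0.5, -0.5]
gripper_width: 0.0855
gripper_force: 0.0
```

jog_arm(
  commands=[0.68, 0.27, 0.03, 0, 0, -0.95, 0.66, 0.32, 0.03, 0, 0, -0.95, 0.63, 0.37, 0.03, 0, 0, -0.95, 0.6, 0.41, 0.03, 0, 0, -0.95, 0.57, 0.46, 0.03, 0, 0, -0.95, 0.53, 0.5, 0.03, 0, 0, -0.95, 0.49, 0.54, 0.03, 0, 0, -0.95, 0.45, 0.57, 0.03, 0, 0, -0.95],
)

```text
t: 3.05
eef_pos: [0.3726, -0.0449, 0.2268]
tcp_rot: [180.0, 0.0, 118.5]
force: [0.4, -0.1, -0.3]
gripper_width: 0.0853
gripper_force: 0.0
```

jog_arm(
  commands=[0.41, 0.61, 0.03, 0, 0, -0.95, 0.36, 0.63, 0.03, 0, 0, -0.95, 0.31, 0.66, 0.03, 0, 0, -0.95, 0.26, 0.68, 0.03, 0, 0, -0.95, 0.21, 0.7, 0.03, 0, 0, -0.95, 0.15, 0.71, 0.03, 0, 0, -0.95, 0.1, 0.72, 0.03, 0, 0, -0.95, 0.04, 0.73, 0.03, 0, 0, -0.95],
)

```text
t: 3.72
eef_pos: [0.4541, 0.1099, 0.2195]
tcp_rot: [180.0, 0.0, 153.4]
force: [0.9, 0.2, -0.4]
gripper_width: 0.0853
gripper_force: 0.0
```

jog_arm(
  commands=[0, 0.73, 0.03, 0, 0, -0.95, -0.07, 0.73, 0.03, 0, 0, -0.95, 0, 0, 0, 0, 0, 0],
)

```text
t: 3.97
eef_pos: [0.4754, 0.1504, 0.2175]
tcp_rot: [179.9, 0.0, 162.2]
force: [-0.8, -0.2, 0.9]
gripper_width: 0.0851
gripper_force: 0.0
```

Run:
```python
from h import *
o=robot.get_obs();print(o["t"],o["eef_pos"],o["tcp_rot"],o["joints"],o["force"])
c=cams.calibration("wrist");im=cams.snapshot("wrist");cv2.imwrite("pics/w1.png",im)
print(world([0,0,0],c),K(c))
for d in nets.boxes_of("slide","wrist"):
    w=world(d["point"],c);print(d["score"],w,pix(w,c))
for d in nets.cut_out("slide","wrist"):
    v,u=np.nonzero(d["pixels"]);P=np.array([ray(a,b,0.008,c)[:2] for a,b in zip(u,v)],np.float32);print(d["score"],u.mean(),v.mean(),cv2.minAreaRect(P))
```

```text
3.9667 [0.47540757 0.1503853  0.21752286] [1.79920911e+02 4.25977618e-02 1.62212898e+02] [ 9.11490912e+00  1.49086021e+01 -1.59884735e+01  5.90291514e+01
  5.12561119e-02  2.69020152e+01] [-0.84621769 -0.22265761  0.93654047]
[0.39601199 0.17622154 0.34269047] (np.float64(321.252810177926), 250.67968478444573, 190.220766794778)
0.97 [0.44926835 0.25880667 0.01146417] (np.float64(345.2069502364888), np.float64(106.28535138281629))
0.88 [0.5697634  0.06108004 0.00787371] (np.float64(202.8156237760039), np.float64(257.8529373585522))
0.81 [0.46792819 0.14928345 0.00768073] (np.float64(246.91904316691085), np.float64(155.62286391345648))
0.33 [0.41817049 0.04877358 0.01028017] (np.float64(140.06551670100657), np.float64(140.4492046545362))
0.86 246.90394616090546 159.7809727745488 ((0.4742494523525238, 0.14746242761611938), (0.04943261295557022, 0.07744370400905609), 70.67085266113281)
0.63 350.407204385278 104.93082746019316 ((0.451838880777359, 0.26415181159973145), (0.05132708325982094, 0.07562260329723358), 49.639305114746094)
```

View pics/w1.png

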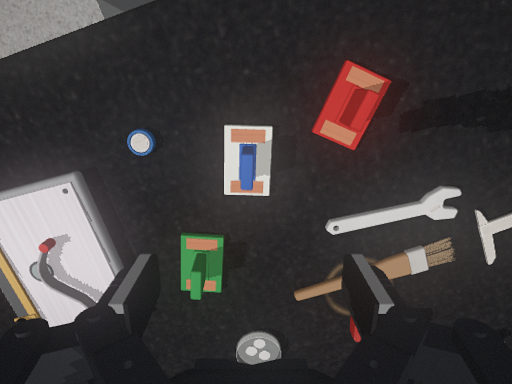

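The wrist view shows the white slide with its blue rib at (247,160), red at (352,105), green at (202,264). The slide is at (0.4742,0.1475) with yaw about -19.3°. Going down.

Run:
```python
from h import *
plan([.4742,.1475,.045],160.8,8)
```

```text
[0.0, 0.0, 0.72, 0.0, 0.0, 0.03, 0.0, 0.0, 0.72, 0.0, 0.0, 0.03, 0.0, 0.0, 0.72, 0.0, 0.0, 0.03, 0.0, 0.0, 0.72, 0.0, 0.0, 0.03, 0.0, 0.0, 0.72, 0.0, 0.0, 0.03, 0.0, 0.0, 0.72, 0.0, 0.0, 0.03, 0.0, 0.0, 0.72, 0.0, 0.0, 0.03, 0.0, 0.0, 0.72, 0.0, 0.0, 0.03]
```

jog_arm(
  commands=[0, -0.1, 0.72, 0, 0, 0.06, 0, 0, 0.72, 0, 0, 0.06, 0, 0, 0.72, 0, 0, 0.06, 0, 0, 0.72, 0, 0, 0.06, 0, 0, 0.72, 0, 0, 0.06, 0, 0, 0.72, 0, 0, 0, 0, 0, 0.72, 0, 0, 0, 0, 0, 0.72, 0, 0, 0],
)

```text
t: 4.78
eef_pos: [0.4727, 0.1439, 0.0443]
tcp_rot: [-180.0, 0.0, 160.3]
force: [0.5, 0.2, 0.2]
gripper_width: 0.0856
gripper_force: 0.0
```

jog_arm(
  commands=[0, 0, 0, 0, 0, 0, 0, 0, 0, 0, 0, 0, 0, 0, 0, 0, 0, 0, 0, 0, 0, 0, 0, 0, 0, 0, 0, 0, 0, 0, 0, 0, 0, 0, 0, 0, 0, 0, 0, 0, 0, 0, 0, 0, 0, 0, 0, 0],
  fingers=0,
  grip_force=40,
)

```text
t: 5.45
eef_pos: [0.4738, 0.145, 0.0459]
tcp_rot: [180.0, 0.1, 160.5]
force: [-1.3, -0.5, 7.6]
gripper_width: 0.011
gripper_force: 39.3
```

jog_arm(
  commands=[0, 0, -0.5, 0, 0, 0, 0, 0, -0.7, 0, 0, 0, 0, 0, -0.8, 0, 0, 0, 0, 0, -0.8, 0, 0, 0, 0, 0, -0.5, 0, 0, 0, 0, 0, 0, 0, 0, 0, 0, 0, 0, 0, 0, 0, 0, 0, 0, 0, 0, 0],
)

```text
t: 6.12
eef_pos: [0.4723, 0.1449, 0.1429]
tcp_rot: [-180.0, -0.1, 160.5]
force: [-0.5, -0.1, -3.2]
gripper_width: 0.0109
gripper_force: 39.9
```

Run:
```python
from h import *
o=robot.get_obs();print(o["t"],o["eef_pos"],o["tcp_rot"],o["force"],o["gripper_width"])
c=cams.calibration("wrist");im=cams.snapshot("wrist");cv2.imwrite("pics/w2.png",im)
T=np.array(o["eef_pos"])
for dz in (.035,.040,.045,.05):
    print(dz,np.round(pix(T-[0,0,dz],c)))
```

```text
6.1167 [0.47225493 0.14485628 0.142937  ] [-1.79962440e+02 -6.65543535e-02  1.60477816e+02] [-0.50729633 -0.08799181 -3.18400903] 0.01094254928013392
0.035 [250. 238.]
0.04 [250. 234.]
0.045 [250. 230.]
0.05 [250. 227.]
```

View pics/w2.png

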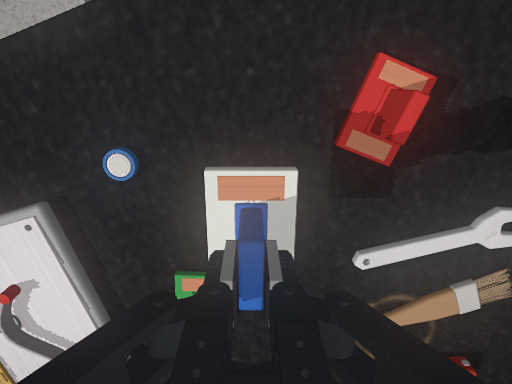

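The slide is held: plate edges at u≈206/297, far edge at v≈168, parallel to the tool. Next: the slide's offset along the tool, then the move to the stage.

Run:
```python
from h import *
c=cams.calibration("wrist");o=robot.get_obs();T=np.array(o["eef_pos"]);y=np.radians(o["tcp_rot"][2])
tx=np.array([np.cos(y),np.sin(y)]);ty=np.array([np.sin(y),-np.cos(y)])
for h in (.043,.0455,.048):
    z=T[2]-h+.008
    for uv in [(206,168),(297,168),(207,235),(295,255)]:
        d=ray(*uv,z,c)[:2]-T[:2];print(h,uv,np.round([d@tx*1000,d@ty*1000],1))
plan([.522,-.1425,.12],177.8,16)
```

```text
0.043 (206, 168) [ 40.4 -22.6]
0.043 (297, 168) [40.4 24.3]
0.043 (207, 235) [  2.  -23.8]
0.043 (295, 255) [-10.5  25.6]
0.0455 (206, 168) [ 39.7 -23. ]
0.0455 (297, 168) [39.7 24.7]
0.0455 (207, 235) [  0.8 -24.2]
0.0455 (295, 255) [-12.   25.9]
0.048 (206, 168) [ 39.  -23.3]
0.048 (297, 168) [39.1 25. ]
0.048 (207, 235) [ -0.5 -24.5]
0.048 (295, 255) [-13.4  26.3]
[-0.3, -0.53, 0.05, 0.0, 0.0, -0.24, -0.29, -0.53, 0.05, 0.0, 0.0, -0.24, -0.28, -0.54, 0.05, 0.0, 0.0, -0.24, -0.27, -0.55, 0.05, 0.0, 0.0, -0.24, -0.26, -0.55, 0.05, 0.0, 0.0, -0.24, -0.25, -0.56, 0.05, 0.0, 0.0, -0.24, -0.24, -0.56, 0.05, 0.0, 0.0, -0.24, -0.23, -0.56, 0.05, 0.0, 0.0, -0.24]
[-0.22, -0.57, 0.05, 0.0, 0.0, -0.24, -0.2, -0.57, 0.05, 0.0, 0.0, -0.24, -0.19, -0.58, 0.05, 0.0, 0.0, -0.24, -0.18, -0.58, 0.05, 0.0, 0.0, -0.24, -0.17, -0.58, 0.05, 0.0, 0.0, -0.24, -0.16, -0.59, 0.05, 0.0, 0.0, -0.24, -0.15, -0.59, 0.05, 0.0, 0.0, -0.24, -0.14, -0.59, 0.05, 0.0, 0.0, -0.24]
```

jog_arm(
  commands=[-0.3, -0.53, 0.05, 0, 0, -0.24, -0.29, -0.53, 0.05, 0, 0, -0.24, -0.28, -0.54, 0.05, 0, 0, -0.24, -0.27, -0.55, 0.05, 0, 0, -0.24, -0.26, -0.55, 0.05, 0, 0, -0.24, -0.25, -0.56, 0.05, 0, 0, -0.24, -0.24, -0.56, 0.05, 0, 0, -0.24, -0.23, -0.56, 0.05, 0, 0, -0.24],
  grip_force=60,
)

```text
t: 6.83
eef_pos: [0.4979, 0.0003, 0.1305]
tcp_rot: [-180.0, -0.1, 169.3]
force: [-0.6, -0.5, -2.5]
gripper_width: 0.0108
gripper_force: 64.4
```

jog_arm(
  commands=[-0.22, -0.57, 0.05, 0, 0, -0.24, -0.2, -0.57, 0.05, 0, 0, -0.24, -0.19, -0.58, 0.05, 0, 0, -0.24, -0.18, -0.58, 0.05, 0, 0, -0.24, -0.17, -0.58, 0.05, 0, 0, -0.24, -0.16, -0.59, 0.05, 0, 0, -0.24, -0.15, -0.59, 0.05, 0, 0, -0.24, -0.14, -0.59, 0.05, 0, 0, -0.24],
)

```text
t: 7.5
eef_pos: [0.5232, -0.1431, 0.1183]
tcp_rot: [179.9, -0.1, 178.1]
force: [0.6, 0.1, -2.6]
gripper_width: 0.0106
gripper_force: 64.4
```

jog_arm(
  commands=[0, 0, 0, 0, 0, 0, 0, 0, 0, 0, 0, 0, 0, 0, 0, 0, 0, 0],
)

```text
t: 7.75
eef_pos: [0.5232, -0.1419, 0.1189]
tcp_rot: [179.9, -0.1, 178.0]
force: [-0.5, -0.0, -2.2]
gripper_width: 0.0101
gripper_force: 64.4
```

Run:
```python
from h import *
o=robot.get_obs();print(o["t"],o["eef_pos"],o["tcp_rot"],o["force"],o["gripper_width"])
c=cams.calibration("wrist");im=cams.snapshot("wrist");cv2.imwrite("pics/w3.png",cv2.resize(im,(800,600),interpolation=cv2.INTER_CUBIC))
```

```text
7.75 [ 0.52318578 -0.14191496  0.11886555] [ 1.79939022e+02 -1.16317017e-01  1.78048151e+02] [-0.49868102 -0.01586805 -2.22372871] 0.01009569427961374
```

View pics/w3.png

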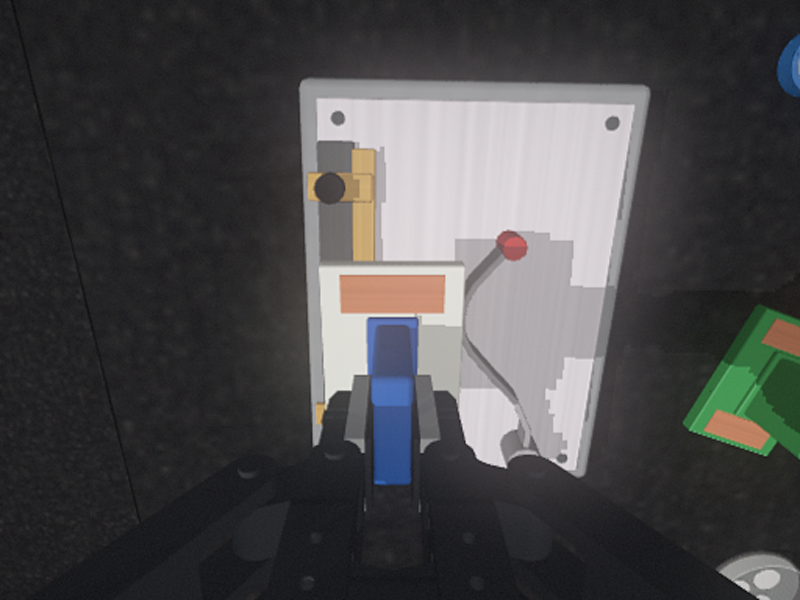

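The view shows the rail's inner face at u≈376→374 (v 150–262), the bed plate's -x corners at (317,98) and (634,104), a screw at (329,187), and the slide's far edge at v≈263 (u 320–465). Converting these to bed coordinates.

Run:
```python
from h import *
c=cams.calibration("wrist");o=robot.get_obs();s=1.5625
a=np.radians(-2.2);ex=np.array([np.cos(a),np.sin(a)]);ey=np.array([-ex[1],ex[0]]);W=np.array([.5231,-.1187])
for n,u,v,z in [("railA",376,150,.024),("railB",374.5,262,.024),("outA",352,150,.024),("bedL",317,98,.02),("bedR",634,104,.02),("bedR2",583,475,.02),("screw",329,187,.033),("slL",320,266,.0815),("slR",465,264,.0815),("slR2",462,390,.0815),("tab",512,244,.037),("hub",517,438,.041)]:
    p=ray((u+.5)/s-.5,(v+.5)/s-.5,z,c)[:2];print(n,np.round(p,4),np.round(1000*np.array([(p-W)@ex,(p-W)@ey]),1))
```

```text
railA [ 0.4498 -0.1457] [-72.2 -29.8]
railB [ 0.4985 -0.1485] [-23.4 -30.7]
outA [ 0.4495 -0.1558] [-72.1 -39.9]
bedL [ 0.4284 -0.1694] [-92.6 -54.3]
bedR [ 0.4352 -0.0373] [-91.  78.]
bedR2 [ 0.6215 -0.0418] [95.4 80.6]
screw [ 0.4635 -0.1655] [-57.8 -49. ]
slL [ 0.4841 -0.1643] [-37.2 -47.1]
slR [ 0.4851 -0.1156] [-38.1   1.6]
slR2 [ 0.5328 -0.1161] [9.6 3. ]
tab [ 0.4892 -0.0896] [-35.   27.8]
hub [ 0.5823 -0.0841] [57.9 36.9]
```

Everything agrees: rail face at y≈-30 mm, slide centre at (0.3,-22.7). Lowering to 8 mm above the bed, then pushing +y.

jog_arm(
  commands=[0, -0.05, 0.35, 0, 0, 0, 0, 0, 0.35, 0, 0, 0, 0, 0, 0.3, 0, 0, 0, 0, 0, 0.25, 0, 0, 0, 0, 0, 0.15, 0, 0, 0, 0, 0, 0.1, 0, 0, 0, 0, 0, 0, 0, 0, 0, 0, 0, 0, 0, 0, 0],
)

```text
t: 8.47
eef_pos: [0.5241, -0.1441, 0.0749]
tcp_rot: [180.0, -0.0, 178.1]
force: [-0.3, -0.2, -3.1]
gripper_width: 0.0109
gripper_force: 64.4
```

jog_arm(
  commands=[0, 0.1, 0, 0, 0, 0, 0, 0.1, 0, 0, 0, 0, 0, 0.1, 0, 0, 0, 0, 0, 0.1, 0, 0, 0, 0, 0, 0.1, 0, 0, 0, 0, 0, 0, 0, 0, 0, 0],
)

```text
t: 8.97
eef_pos: [0.5245, -0.1289, 0.075]
tcp_rot: [-180.0, -0.0, 178.1]
force: [-1.1, -4.8, -3.6]
gripper_width: 0.0103
gripper_force: 64.4
```

jog_arm(
  commands=[0, 0.1, 0, 0, 0, 0, 0, 0.1, 0, 0, 0, 0, 0, 0.1, 0, 0, 0, 0, 0, 0.1, 0, 0, 0, 0, 0, 0, 0, 0, 0, 0, 0, 0, 0, 0, 0, 0],
)

```text
t: 9.47
eef_pos: [0.5246, -0.1176, 0.0749]
tcp_rot: [-179.9, -0.0, 178.1]
force: [-3.2, -6.8, -3.1]
gripper_width: 0.0105
gripper_force: 64.4
```

Run:
```python
from h import *
o=robot.get_obs();print(o["t"],o["eef_pos"],o["tcp_rot"],o["force"],o["gripper_width"])
c=cams.calibration("wrist");im=cams.snapshot("wrist");cv2.imwrite("pics/w4.png",cv2.resize(im[130:340,130:410],None,fx=2.8,fy=2.8,interpolation=cv2.INTER_CUBIC))
```

```text
9.4667 [ 0.52457536 -0.11764467  0.07487535] [-1.79907125e+02 -4.39740885e-02  1.78063747e+02] [-3.2423037  -6.76880969 -3.08363756] 0.010459021836234829
```

View pics/w4.png

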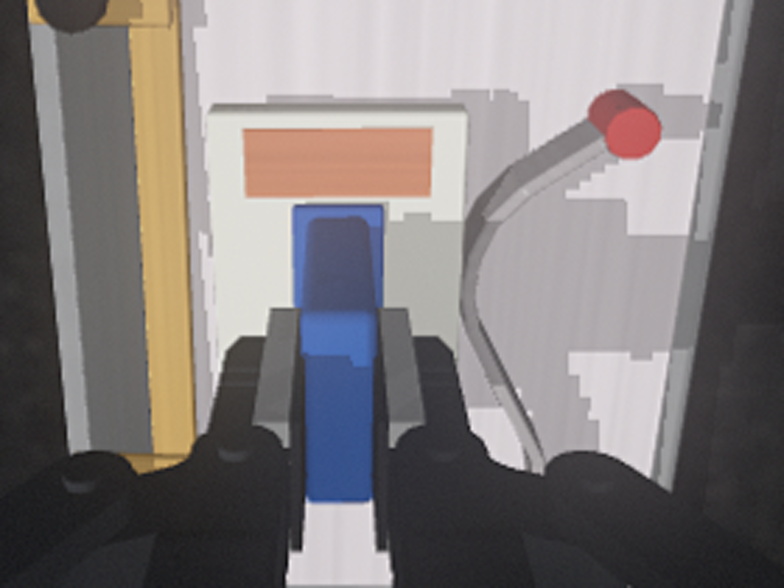

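There is a clear gap of about 7 mm between the rail face (u≈185) and the plate edge (u≈210). They are parallel, and the strip bears on the plate's right edge at (465,260). Lowering.

jog_arm(
  commands=[0, 0, 0.07, 0, 0, 0, 0, 0, 0.07, 0, 0, 0, 0, 0, 0.06, 0, 0, 0, 0, 0, 0, 0, 0, 0, 0, 0, 0, 0, 0, 0],
)

```text
t: 9.93
eef_pos: [0.5257, -0.1179, 0.0692]
tcp_rot: [-179.9, 0.1, 178.0]
force: [0.2, -6.1, -3.7]
gripper_width: 0.0104
gripper_force: 64.3
```

jog_arm(
  commands=[0, 0, 0.03, 0, 0, 0, 0, 0, 0.03, 0, 0, 0, 0, 0, 0, 0, 0, 0],
)

```text
t: 10.18
eef_pos: [0.5258, -0.118, 0.0675]
tcp_rot: [-179.9, 0.1, 178.0]
force: [0.1, -5.8, -1.7]
gripper_width: 0.0104
gripper_force: 64.5
```

jog_arm(
  commands=[0, 0, 0.025, 0, 0, 0, 0, 0, 0, 0, 0, 0, 0, 0, 0, 0, 0, 0],
)

```text
t: 10.43
eef_pos: [0.5259, -0.118, 0.0669]
tcp_rot: [-179.9, 0.1, 178.0]
force: [0.4, -7.0, -0.4]
gripper_width: 0.0107
gripper_force: 64.6
```

jog_arm(
  commands=[0, 0, 0.02, 0, 0, 0, 0, 0, 0, 0, 0, 0, 0, 0, 0, 0, 0, 0],
)

```text
t: 10.68
eef_pos: [0.5259, -0.118, 0.0663]
tcp_rot: [-179.9, 0.1, 178.0]
force: [-0.1, -5.8, -0.5]
gripper_width: 0.0108
gripper_force: 64.7
```

jog_arm(
  commands=[0, 0, 0.02, 0, 0, 0, 0, 0, 0, 0, 0, 0, 0, 0, 0, 0, 0, 0],
)

```text
t: 10.93
eef_pos: [0.5259, -0.1181, 0.0661]
tcp_rot: [-179.9, 0.1, 178.0]
force: [-1.4, -6.2, 4.2]
gripper_width: 0.0106
gripper_force: 65.3
```

jog_arm(
  commands=[0, 0, 0.02, 0, 0, 0, 0, 0, 0, 0, 0, 0, 0, 0, 0, 0, 0, 0],
)

```text
t: 11.18
eef_pos: [0.5259, -0.1182, 0.066]
tcp_rot: [-179.9, 0.1, 178.0]
force: [-3.5, -6.4, 12.0]
gripper_width: 0.0104
gripper_force: 66.3
```

Down on the bed. Easing off slightly, then moving toward the rail.

jog_arm(
  commands=[0, 0, -0.025, 0, 0, 0, 0, -0.05, 0, 0, 0, 0, 0, -0.05, 0, 0, 0, 0, 0, -0.03, 0, 0, 0, 0, 0, 0, 0, 0, 0, 0, 0, 0, 0, 0, 0, 0],
)

```text
t: 11.68
eef_pos: [0.5261, -0.1215, 0.066]
tcp_rot: [-180.0, 0.2, 178.1]
force: [2.6, -3.9, 4.8]
gripper_width: 0.0106
gripper_force: 65.5
```

jog_arm(
  commands=[0, -0.03, 0, 0, 0, 0, 0, 0, 0, 0, 0, 0, 0, 0, 0, 0, 0, 0],
)

```text
t: 11.93
eef_pos: [0.526, -0.1219, 0.0661]
tcp_rot: [180.0, 0.1, 178.1]
force: [2.6, -1.7, 6.5]
gripper_width: 0.0108
gripper_force: 65.7
```

jog_arm(
  commands=[0, -0.03, 0, 0, 0, 0, 0, 0, 0, 0, 0, 0, 0, 0, 0, 0, 0, 0],
)

```text
t: 12.18
eef_pos: [0.5259, -0.1226, 0.066]
tcp_rot: [180.0, 0.1, 178.1]
force: [3.3, -0.8, 7.4]
gripper_width: 0.0105
gripper_force: 65.8
```

jog_arm(
  commands=[0, -0.03, 0, 0, 0, 0, 0, 0, 0, 0, 0, 0, 0, 0, 0, 0, 0, 0],
)

```text
t: 12.43
eef_pos: [0.5258, -0.1234, 0.066]
tcp_rot: [180.0, 0.1, 178.1]
force: [2.6, -0.6, 7.9]
gripper_width: 0.0106
gripper_force: 65.8
```

jog_arm(
  commands=[0, -0.03, 0, 0, 0, 0, 0, 0, 0, 0, 0, 0, 0, 0, 0, 0, 0, 0],
)

```text
t: 12.68
eef_pos: [0.5257, -0.1242, 0.066]
tcp_rot: [180.0, 0.1, 178.1]
force: [2.9, -0.6, 8.0]
gripper_width: 0.0107
gripper_force: 65.9
```

jog_arm(
  commands=[0, -0.03, 0, 0, 0, 0, 0, 0, 0, 0, 0, 0, 0, 0, 0, 0, 0, 0],
)

```text
t: 12.93
eef_pos: [0.5256, -0.1249, 0.066]
tcp_rot: [179.9, 0.1, 178.1]
force: [2.8, 2.2, 8.2]
gripper_width: 0.0107
gripper_force: 66.0
```

jog_arm(
  commands=[0, -0.02, 0, 0, 0, 0, 0, 0, 0, 0, 0, 0, 0, 0, 0, 0, 0, 0, 0, 0, 0, 0, 0, 0],
)

```text
t: 13.27
eef_pos: [0.5257, -0.1249, 0.066]
tcp_rot: [179.9, 0.1, 178.1]
force: [2.4, 3.7, 9.4]
gripper_width: 0.011
gripper_force: 66.1
```

jog_arm(
  commands=[0, -0.01, 0, 0, 0, 0, 0, 0, 0, 0, 0, 0, 0, 0, 0, 0, 0, 0, 0, 0, 0, 0, 0, 0],
)

```text
t: 13.6
eef_pos: [0.5256, -0.125, 0.066]
tcp_rot: [179.8, 0.1, 178.1]
force: [3.4, 5.0, 8.8]
gripper_width: 0.0103
gripper_force: 66.1
```

Rail contact is felt: y has stopped at -0.125 and Fy rose by about 5.6 N. It held for over 0.2 s. Releasing.

jog_arm(
  commands=[0, 0, 0, 0, 0, 0, 0, 0, 0, 0, 0, 0, 0, 0, 0, 0, 0, 0, 0, 0, 0, 0, 0, 0, 0, 0, 0, 0, 0, 0, 0, 0, 0, 0, 0, 0],
  fingers=0.55,
  grip_force=20,
)

```text
t: 14.1
eef_pos: [0.5244, -0.1263, 0.0651]
tcp_rot: [180.0, -0.0, 178.1]
force: [0.0, -0.3, -0.6]
gripper_width: 0.0471
gripper_force: 0.0
```

jog_arm(
  commands=[0, 0, -0.2, 0, 0, 0, 0, 0, -0.5, 0, 0, 0, 0, 0, -0.8, 0, 0, 0, 0, 0, -0.8, 0, 0, 0, 0, 0, -0.8, 0, 0, 0, 0, 0, -0.5, 0, 0, 0, 0, 0, 0, 0, 0, 0],
)

```text
t: 14.68
eef_pos: [0.5264, -0.1271, 0.1771]
tcp_rot: [-179.9, 0.3, 178.1]
force: [0.1, -0.7, 0.6]
gripper_width: 0.0472
gripper_force: 0.0
```

Run:
```python
from h import *
o=robot.get_obs();print(o["t"],o["eef_pos"],o["force"],o["gripper_width"])
im=cams.snapshot("wrist");c=cams.calibration("wrist")
for d in nets.cut_out("slide","wrist")[:2]:
    v,u=np.nonzero(d["pixels"]);P=np.array([ray(a,b,0.028,c)[:2] for a,b in zip(u,v)],np.float32);print(d["score"],u.mean(),v.mean(),cv2.minAreaRect(P))
cv2.imwrite("pics/w5.png",cv2.resize(im,(800,600),interpolation=cv2.INTER_CUBIC))
```

```text
14.6833 [ 0.52642262 -0.12708334  0.17706092] [ 0.08345732 -0.69271829  0.64738224] 0.047227859110281094
0.87 438.15336463223787 215.40107310529845 ((0.5685515999794006, 0.047926194965839386), (0.0662136971950531, 0.07036084681749344), 68.13721466064453)
0.6 252.77618640444635 173.24198375374093 ((0.5228489637374878, -0.12489013373851776), (0.049988459795713425, 0.07637526839971542), 87.70158386230469)
```

View pics/w5.png

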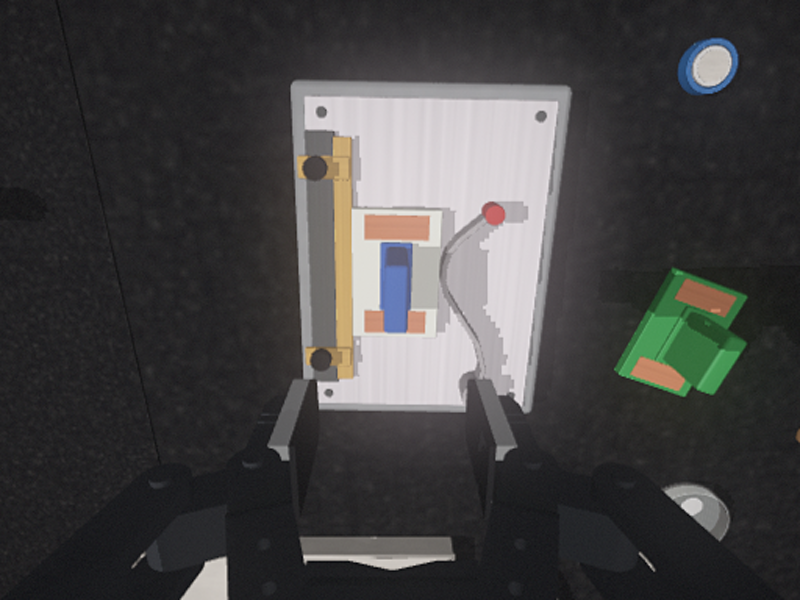

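The slide lies flush between the rail (u≈351) and the strip (u≈441). I'll check its lengthwise centring against the rail ends and bed corners.

Run:
```python
from h import *
c=cams.calibration("wrist");s=1.5625
a=np.radians(-2.2);ex=np.array([np.cos(a),np.sin(a)]);ey=np.array([-ex[1],ex[0]]);W=np.array([.5231,-.1187])
for n,u,v,z in [("rail-",343,137,.024),("rail+",345,378,.024),("sl-",396,209,.028),("sl+",392,336,.028),("scr-",314,168,.033),("scr+",320,359,.033),("bed-",320,96,.02),("bed+",420,405,.02)]:
    p=ray((u+.5)/s-.5,(v+.5)/s-.5,z,c)[:2];print(n,np.round(1000*np.array([(p-W)@ex,(p-W)@ey]),1))
```

```text
rail- [-74.9 -33.5]
rail+ [ 66.  -36.1]
sl- [-38.2  -5.6]
sl+ [36.1 -7.4]
scr- [-59.8 -48. ]
scr+ [ 48.8 -49.5]
bed- [-94.9 -45.2]
bed+ [87.1 10.6]
```

The slide is about +3 mm off lengthwise (limit 7). I'll move the arm aside and confirm from the top camera.

jog_arm(
  commands=[0, 0.8, -0.3, 0, 0, 0, 0, 1, -0.3, 0, 0, 0, 0, 1, 0, 0, 0, 0, 0, 1, 0, 0, 0, 0, 0, 1, 0, 0, 0, 0, 0, 1, 0, 0, 0, 0, 0, 1, 0, 0, 0, 0, 0, 1, 0, 0, 0, 0],
)

```text
t: 15.45
eef_pos: [0.5315, 0.1089, 0.19]
tcp_rot: [-180.0, -0.1, 178.1]
force: [0.1, -0.0, 0.5]
gripper_width: 0.0469
gripper_force: 0.0
```

jog_arm(
  commands=[0, 0.8, 0, 0, 0, 0, 0, 0.3, 0, 0, 0, 0, 0, 0, 0, 0, 0, 0],
)

```text
t: 15.7
eef_pos: [0.5328, 0.1421, 0.1901]
tcp_rot: [-180.0, -0.1, 178.2]
force: [0.4, -0.3, 0.6]
gripper_width: 0.0472
gripper_force: 0.0
```

Run:
```python
from h import *
im=cams.snapshot("top");c=cams.calibration("top")
for t in("slide","bed"):
  for d in nets.cut_out(t,"top"):
    v,u=np.nonzero(d["pixels"]);P=np.array([ray(a,b,0.028 if t=="slide" else .02,c)[:2] for a,b in zip(u,v)],np.float32);print(t,round(d["score"],2),cv2.minAreaRect(P))
cv2.imwrite("pics/t2.png",cv2.resize(im[190:280,240:320],None,fx=6.6,fy=6.6,interpolation=cv2.INTER_CUBIC))
```

```text
slide 0.95 ((0.45139002799987793, 0.2559671103954315), (0.05100490525364876, 0.0742657259106636), 49.307586669921875)
slide 0.57 ((0.5269573330879211, -0.12608318030834198), (0.05198020488023758, 0.08145031332969666), 83.67333221435547)
slide 0.55 ((0.5741934776306152, 0.05203883722424507), (0.04846112057566643, 0.0738748088479042), 68.02257537841797)
bed 0.73 ((0.521169900894165, -0.10741329193115234), (0.13497669994831085, 0.18743696808815002), 88.79116821289062)
```

View pics/t2.png

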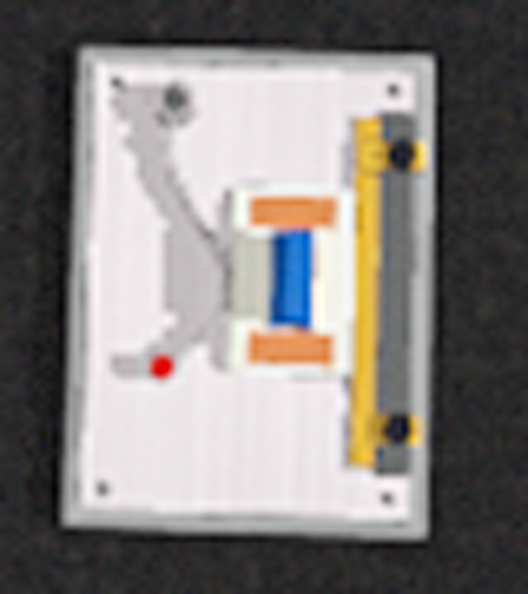

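The slide sits flush and clamped: copper patches at (293,211) and (291,349), screws at (400,154) and (397,428). I'll settle the lengthwise offset by segmentation: the window in the first picture against the copper patches now.

Run:
```python
from h import *
a=cv2.imread("pics/top0.png").astype(int);b=cams.snapshot("top");cv2.imwrite("pics/t3.png",b);b=b.astype(int);c=cams.calibration("top")
def cen(w,u0,v0):
    vv,uu=np.mgrid[:w.shape[0],:w.shape[1]];return (w*(uu+u0)).sum()/w.sum(),(w*(vv+v0)).sum()/w.sum()
r=a[226:241,274:290];w=np.clip(r.mean(2).max()-r.mean(2)-35,0,80)*((r[...,0]-r[...,2])>8);print(np.round(w).astype(int))
win=cen(w,274,226)
r=b[216:248,272:294];w=np.clip(r[...,2]-r[...,0]-40,0,90)*(r[...,1]-r[...,0]<100)*(r[...,2]>150)
k=np.ones_like(w);k[:,19:]=0;w=w*k;h=16
p1=cen(w[:10],272,216);p2=cen(w[-14:],272,234)
print(win,p1,p2)
al=np.radians(-2.2);ex=np.array([np.cos(al),np.sin(al)])
W=ray(*win,.02,c)[:2];S=(ray(*p1,.028,c)[:2]+ray(*p2,.028,c)[:2])/2
print(W,S,1000*(S-W)@ex)
def blk(im):
    r=im[205:262,294:306];w=np.clip(60-r.mean(2),0,60);w[:, -3:]=0
    return cen(w[:16],294,205),cen(w[-26:],294,236)
s=blk(a);print(s);M=(ray(*s[0],.033,c)[:2]+ray(*s[1],.033,c)[:2])/2
print("vs screws",1000*(S-M)@ex)
```

```text
[[ 0  0  0  0  0  0  0  0  0  0  0  0  0  0  0  0]
 [ 0  0  0  0  0  0  0  0  0  0  0  0  0  0  0  0]
 [ 0  0  0  0  0  0  0  0  0  0  0  0  0  0  0  0]
 [ 0  0  0  0  0  0  0  0  0  0  0  0  0  0  0  0]
 [ 0  0  0  0  0  0  0  0  0  0  0  0  0  0  0  0]
 [ 0  0  0  0  0  0 22  0  0  0  0  0  0  0  0  0]
 [ 0  0  0  0  0  0  0  0  0  0  0  0  0  0  0  0]
 [ 0  0  0  0  0  0  0  0  0  0  0  0  0  0  0  0]
 [ 0  0  0  0  0  0  0  0  0  0  0  0  0  0  0  0]
 [ 0  0  0  0  0  0  0  0  0  0  0  0  0  0  0  0]
 [ 0  0  0  0  0  0  0  0  0  0 30  0  0  0  0  0]
 [ 0  0  0  0  0  0  0  0  0  0  0  0  0  0  0  0]
 [ 0  0  0  0  0  0  0  0  0  0  0  0  0  0  0  0]
 [ 0  0  0  0  0  0  0  0  0  0  0  0  0  0  0  0]
 [ 0  0  0  0  0  0  0  0  0  0  0  0  0  0  0  0]]
(np.float64(282.31168831168833), np.float64(233.88961038961037)) (np.float64(283.9842072015161), np.float64(221.64434617814277)) (np.float64(283.5025104602511), np.float64(242.34456066945606))
[ 0.52120841 -0.12002516] [ 0.52596337 -0.12373903] 4.89401807543176
((np.float64(300.2631578947369), np.float64(213.03225806451616)), (np.float64(300.00470957613817), np.float64(254.4442700156986)))
vs screws 3.8080123338228127
```

Run:
```python
from h import *
a=cv2.imread("pics/top0.png").astype(int);c=cams.calibration("top")
r=a[226:241,274:290];print(r[...,2])
w=np.clip(215-r[...,2],0,60);w[:,:3]=0
vv,uu=np.mgrid[226:241,274:290];u=(w*uu).sum()/w.sum();v=(w*vv).sum()/w.sum();print(u,v,ray(u,v,.02,c))
```

```text
[[185 178 197 208 230 244 239 239 241 242 241 240 237 240 240 241]
 [198 184 175 184 223 247 244 246 247 246 246 242 239 241 239 241]
 [197 198 170 189 242 243 220 214 215 218 229 241 242 242 240 241]
 [197 196 183 176 214 205 144 129 136 134 157 208 236 243 241 241]
 [196 197 199 166 161 173 153 169 176 164 135 127 218 247 242 241]
 [197 197 199 159 162 199 182 186 183 187 179 139 191 239 244 242]
 [198 197 194 140 168 203 182 182 181 182 186 171 144 215 246 242]
 [195 197 185 124 175 209 180 182 181 183 185 175 123 206 248 242]
 [196 198 192 137 171 205 181 183 183 180 186 174 134 209 249 243]
 [196 197 197 168 165 191 183 183 180 183 183 163 164 225 246 243]
 [196 196 196 194 178 163 176 184 183 187 174 142 196 242 244 242]
 [196 196 193 205 199 164 141 149 153 147 150 187 232 247 243 241]
 [196 185 188 213 231 227 195 177 181 194 217 236 245 242 242 241]
 [196 180 190 228 244 247 239 235 235 243 249 244 241 242 241 241]
 [197 202 216 238 245 240 241 243 245 244 244 240 239 241 242 242]]
281.42463134898964 233.0382304751502 [ 0.52356899 -0.11767697  0.02      ]
```

Offset along the rail is about +3.1 mm from the window and +3.8 mm from the screws, within the 7 mm limit. Handing in.

```bash
python3 -c "
from h import *
print(sign_off())"
```

```text
the job is handed in; nothing more can be done
None
```

I loaded the white slide on the stage and handed the job in; no verdict came back. It lies flush against the brass rail, clamped by the sprung arm, about 3–4 mm off the window centre along the rail (limit 7 mm).

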